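Fit a quarter-turn air-filter cartridge and hold it home

TASK

Lift the red dust lid off the filter port by its knob and set it flat, knob up, near the middle of the black rubber mat. Then fit the new blue cartridge: with its lugs in the port's slots, push it down against the spring until its collar sits on the rim, twist it a quarter turn clockwise (seen from above), and finish while still gripping it and pressing it fully home, because it springs back up if let go. Leave the grey cartridge and everything else on the bench where it is.

Things in the scene. Friction and masses are not known exactly. Their poses are not given: they have to be found in the camera images.
- head: Filter head, bolted to the bench: round grey foot 116 mm across, upright aluminium socket 68 mm across on it, and a copper pipe stub along +x of this frame to 90 mm from the axis, 42 mm high. Origin on the socket's axis at the bench; z up.
- port (a point): Centre of the socket's top rim, 75 mm above the bench; z up along the bore. The mouth is a brass ring, 7.5 mm thick, with a 31 mm round bore and two opposite slots, 13 mm wide, open to 22 mm from the axis along +x and -x of this frame and marked yellow on the rim. Below the ring, lugs can turn clockwise from above; stops at about 97 degrees clockwise and 7 counter-clockwise.
- valve (a joint): Sprung valve plate in the bore, pressed down by the cartridge's foot: 0 = up (face 14 mm below the rim), in m, grows as pressed. It reads 0.011 with the cartridge's collar on the rim, and about 0.006 if the turned cartridge is let go. Spring: 4 N at 0 plus 0.7 N per mm, so about 12 N fully home.
- lid_knob (a point): Centre of the black upright knob (24 mm diameter, 22 mm tall, on a 12 mm stem) of the loose red dust lid: 82 mm across, 140 g, resting on the port's rim, its skirt reaching 8 mm below the rim with 3 mm play. The point is 36 mm above the skirt's lower edge, 23 mm above the lid's flat top; z up.
- cartridge_grip (a point): Centre of the wing grip of the new blue cartridge (180 g): a block 46 mm along x, 24 mm along y (pinch across this), 47 mm tall; z up. It starts upright in one of the rack's holes, any way round; a half turn about z makes no difference. The wing's long way is the way of the lugs (yellow marks).
- cartridge_collar (a point): Centre of the underside of the blue cartridge's collar (54 mm diameter, 6 mm thick), 31 mm below the grip's centre. Below it a white neck, 28 mm diameter, goes 25 mm down. Two steel lugs, 8 mm wide, stick out of the neck along +x and -x to 20 mm from the axis, their tops 13 mm and undersides 19 mm below this point.
- old_grip (a point): The spent cartridge, grey, otherwise the same shape, in the rack's other hole: a bystander.
- rack: Fixed wooden block, 90 mm (x) by 200 mm (y), 28 mm tall; origin at the centre of its underside. Two 43 mm through-holes 55 mm either side of the centre along y; each cartridge's collar rests on its top.
- mat: Black rubber mat, 150 x 150 mm, 3 mm thick, fixed to the bench; origin at the centre of its underside.
- jar_mid (a point): Bystander: an amber screw jar, 64 mm wide, 85 mm tall; this point is near its middle, half-way up.
- mug_mid (a point): Bystander: a white mug, 80 mm wide, 90 mm tall; this point is near its middle, half-way up.
- spray_mid (a point): Bystander: a yellow spray can, 60 mm wide, 160 mm tall; this point is near its middle, half-way up.
- wrench_mid (a point): Bystander: a steel wrench lying flat; this point is near its middle, half-way up.
- screwdriver_mid (a point): Bystander: an orange-handled screwdriver lying flat; this point is near its middle, half-way up.
- tape_mid (a point): Bystander: a yellow tape measure, 70 x 32 x 62 mm; this point is near its middle, half-way up.
- offcut_mid (a point): Bystander: a wooden offcut, 110 x 60 x 35 mm; this point is near its middle, half-way up.
Mind the look-alikes: they are no part of the job. Several things have the shape of the mat; the one meant has the colours described above.

How it is judged:
On the way, in this order (a step that is already met when the one before it is completed fails the run):
1. the lid lies flat, knob up, on the mat and is let go (horizontal distance between lid_knob and mat below 0.045 m and height (world z) of lid_knob between 0.033 and 0.045 m and angle between lid_knob's own z axis and vertical below 0.1 rad and contact force between the fingers and lid below 0.1 N), for 0.2 s.
2. the blue cartridge is pushed into the port against the spring, its lugs in the slots (value of joint valve above 0.003 m and horizontal distance between cartridge_grip and port below 0.006 m and angle between the x axis of cartridge_grip and the x axis of port, either way round below 0.35 rad and z of cartridge_grip in the frame of port below 0.041 m), for 0.04 s.
At the end, for the whole second after the job is handed in: Blue cartridge upright in the port (within 6 mm, 6 deg), collar within 2.5 mm of the rim, valve pressed over 8.5 mm, turned at least 69 deg from the slots, gripped with over 2 N; the lid flat, knob up, released, within 45 mm of the mat centre (all of step 1 and value of joint valve above 0.0085 m and z of cartridge_grip in the frame of port below 0.0335 m and horizontal distance between cartridge_grip and port below 0.006 m and angle between the x axis of cartridge_grip and the x axis of port, either way round above 1.2 rad and angle between cartridge_grip's own z axis and vertical below 0.1 rad and contact force between the fingers and cartridge above 2 N); the arm keeps its last pose, push and grip.
It fails at once if a bystander or the grey cartridge is moved by more than 30 mm (distance of any of old_grip, jar_mid, mug_mid, spray_mid, wrench_mid, screwdriver_mid, tape_mid, offcut_mid from where it was at the start of the episode above 0.03 m).
It also fails if it takes over 61 s, if anything falls off the work surface, if the arm or the gripper's body presses on something with over 40 N, if the wrist force passes 120 N, or if a joint passes its speed limit or range.

ROBOT

A 6-joint arm with a two-finger parallel gripper is mounted at the origin on the work surface. World frame = base frame: x ahead of the robot, y to its left, z up, the work surface at z = 0. Lengths are in m, angles in rad, forces in N, time in s.
With the tool pointing down it reaches from about 0.35 to 0.725 m from the base axis. Payload 6 kg.
Tool frame: the origin (TCP) lies at the very end of the fingers, on their centre line; the grasp point (between the pads) lies robot.tcp_to_grasp behind it (robot.tcp_to_grasp is the distance from the TCP to the grasp point, in m); z points along the fingers, y is the line along which they close (so a half turn about z gives the same grasp; the last joint's range is limited). The gripper opens to 85 mm and grips with 20 to 120 N. Pads are 22 mm wide; open, the fingers measure 114 mm over their backs; the gripper's body (76 mm by 85 mm) begins 54 mm behind the grasp point. The pads swing forward as they close: fully open they stand 13 mm farther back than shut.
Start: joints at [1.459, 0.04, 0.085, 0, -1.615, -0.334], TCP at [0.259, 0.541, 0.231] pointing down, gripper open.
Joint ranges: [-2.56, 2.56], [-1.29, 2.01], [-1.08, 1.49], [-3.29, 1.98], [-2.81, -0.18], [-2.99, 2.99]. Speed limits (rad/s): [2.57, 2.57, 3.01, 3.14, 3.14, 3.14].

INTERFACE

Orientations are given as [roll, pitch, yaw] about the fixed x, y, z axes, in that order (R = Rz(yaw) Ry(pitch) Rx(roll)).
In Python, from rig import robot gives the robot as it stands. Calls block until the motion is done:
- robot.movep(position, orientation): joint-space move of the TCP to a pose.
- robot.move_straight(position, ori=None, v=0.15, contact_N=None): straight line of the TCP; ori=None keeps the orientation; v is the mean speed in m/s. With contact_N (N) it stops when the force on the tool has changed by that much, and returns True; else False.
- robot.goto_joints(angles): joint-space move.
- robot.move_gripper(opening): finger opening in m; the grip force is fixed at half the most; returns when the fingers have stopped.
- robot.dwell(seconds).
- robot.ik(position, orientation): joint angles nearest the present ones, or None.
- robot.camera(name): name is "side" or "top" or "wrist"; returns a dict with "image" (480x640x3 uint8, red, green, blue), "camera_matrix" (3x3 intrinsics, pixels), "R" (3x3) and "t" (3): a world point X has camera coordinates R X + t. Camera axes: x right, y down, z forward; pixel columns grow to the right and rows downward; lengths in m; the calibration is good to about 2 mm. A picture is of the moment at which its call begins. There is no depth.
A pose or a line that the arm cannot do raises robot.Unreachable and nothing moves.
- robot.job_done(): hands the job in; it is judged then, once.
Readings, each from a call of its own:
- robot.get_time_s(): time.
- robot.get_q(): joint angles.
- robot.get_joint_vel(): joint speeds.
- robot.get_joint_torque(): joint torques, N m.
- robot.get_ee_pos(): TCP position.
- robot.get_ee_rot(): TCP orientation.
- robot.get_wrist_force(): force on the tool from outside, world axes, zero at the start.
- robot.get_wrist_torque(): the same for the moment, N m.
- robot.get_gripper_width(): finger opening in m.
- robot.get_finger_force(): force on a finger pad.
Only numpy, scipy, OpenCV 4.12 (cv2) and the standard library are available. Lean on these libraries where they do the work, as an engineer would, in place of code of your own. Each camera call takes 0.05 s, during which the arm holds its last target. There are 200 camera calls.

## Working session

There is one attempt and no reset: what is moved stays moved. The work goes in short steps, each a Python script; the robot and the scene stay as the last script left them, time stands still between calls to the robot, and variables do not carry over. Pictures are saved under pics/ and viewed, at most 10 in all, crops included, and the job is handed in when it is done.

```bash
mkdir -p pics; ls
python3 - <<'E'
from rig import robot
import cv2,pickle
d={}
for n in("top","side","wrist"):
    c=robot.camera(n);d[n]=c;cv2.imwrite(f"pics/{n}0.png",c["image"][:,:,::-1])
    print(n,c["camera_matrix"].tolist(),c["R"].round(3).tolist(),c["t"].round(3).tolist())
pickle.dump(d,open("c0.pkl","wb"))
print(robot.tcp_to_grasp,robot.get_ee_rot(),robot.get_time_s())
E
```

```text
pics
top [[437.9209747667808, 0.0, 321.3988485760987], [0.0, 437.9209747667808, 238.56796155543253], [0.0, 0.0, 1.0]] [[0.021, -1.0, 0.015], [-0.997, -0.022, -0.075], [0.075, -0.013, -0.997]] [-0.003, 0.508, 1.119]
side [[448.2800447552539, 0.0, 318.0602194300742], [0.0, 448.2800447552539, 240.75057379960657], [0.0, 0.0, 1.0]] [[0.908, -0.418, 0.021], [-0.181, -0.438, -0.88], [0.378, 0.796, -0.474]] [-0.463, 0.192, 0.892]
wrist [[428.6528589307971, 0.0, 320.1295035868452], [0.0, 428.6528589307971, 239.5713870551879], [0.0, 0.0, 1.0]] [[-0.432, -0.902, 0.002], [-0.866, 0.415, 0.279], [-0.253, 0.119, -0.96]] [0.599, -0.036, 0.379]
0.0187 [ 3.14016414e+00 -1.16227492e-04 -4.45783467e-01] 0.15
```

View pics/top0.png

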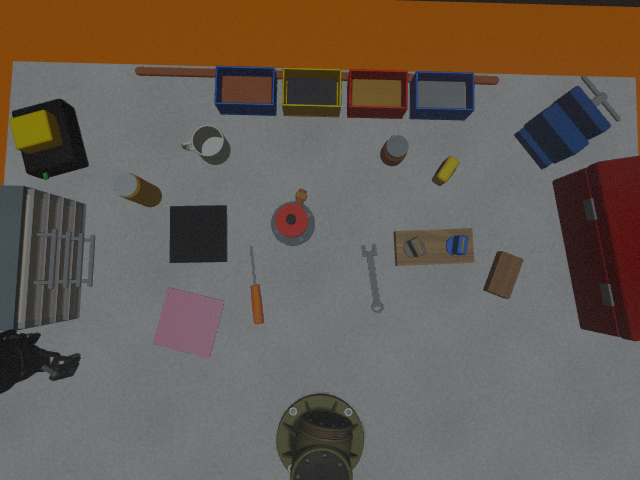

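View pics/side0.png

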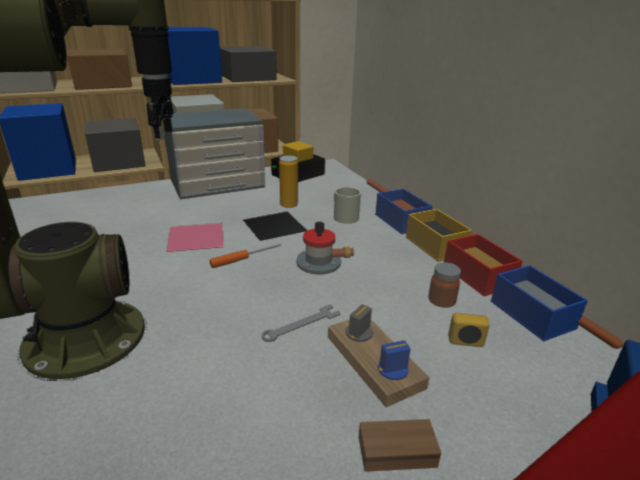

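Top view: red lid knob (291,219), black mat centre (199,234), blue cartridge (457,245), grey cartridge (414,247), pipe end (301,195). Side view: knob top (319,226), blue wing (395,350). I'll enlarge these.

```bash
cat > h.py <<'E'
import numpy as np, cv2
from rig import robot
def ray(c,p):
    K,R,t=c["camera_matrix"],c["R"],c["t"]
    return -R.T@t, R.T@np.linalg.inv(K)@np.array([p[0],p[1],1.])
def plane(c,p,z):
    o,d=ray(c,p); return o+d*(z-o[2])/d[2]
def tri(obs):
    A=np.zeros((3,3));b=np.zeros(3)
    for c,p in obs:
        o,d=ray(c,p);d=d/np.linalg.norm(d);M=np.eye(3)-np.outer(d,d);A+=M;b+=M@o
    x=np.linalg.solve(A,b)
    return x,[np.linalg.norm(np.cross(x-ray(c,p)[0],ray(c,p)[1]/np.linalg.norm(ray(c,p)[1]))) for c,p in obs]
def proj(c,X):
    v=c["R"]@np.asarray(X)+c["t"];u=c["camera_matrix"]@v;return u[:2]/u[2]
E
python3 - <<'E'
import pickle,cv2,numpy as np
d=pickle.load(open("c0.pkl","rb"))
def crop(n,x,y,w,h): return cv2.resize(d[n]["image"][y:y+h,x:x+w,::-1],(400,300),interpolation=cv2.INTER_CUBIC)
a=np.hstack([crop("top",261,185,80,60),crop("top",396,215,80,60)])
b=np.hstack([crop("side",285,215,80,60),crop("side",340,300,100,75)])
cv2.imwrite("pics/crop1.png",np.vstack([a,b]))
E
```

```text
(no output)
```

View pics/crop1.png

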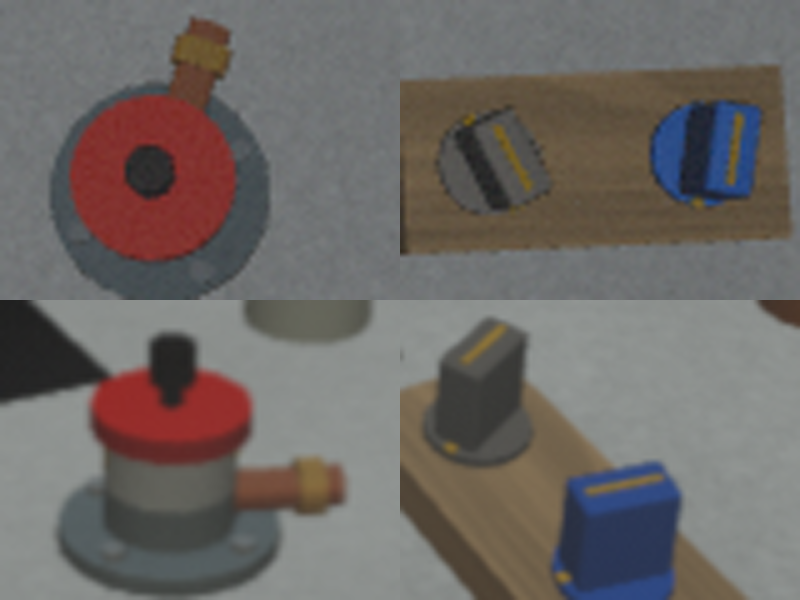

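Run:
```python
import pickle
from h import *
d=pickle.load(open("c0.pkl","rb"));T,S=d["top"],d["side"]
t=lambda x,y,ox=261,oy=185:(T,(ox+x/5-.4,oy+y/5-.4))
s=lambda x,y:(S,(285+x/5-.4,215+(y-300)/5-.4))
t2=lambda x,y:(T,(396+(x-400)/5-.4,215+y/5-.4))
s2=lambda x,y:(S,(340+(x-400)/4-.4,300+(y-300)/4-.4))
print("knobtop",tri([t(150,171),s(173,341)]))
k=tri([t(150,171),s(173,341)])[0]
print("pipe end",tri([t(211,28),s(338,486)]), plane(T,t(211,28)[1],.042))
print("disc",plane(T,t(153,178)[1],.08),"foot",plane(T,t(160,191)[1],.008))
for a,b in(((735,150),(624,486)),((739,115),(662,480)),((731,186),(587,492))): print("wing",tri([t2(*a),s2(*b)]),plane(T,t2(*a)[1],.0825))
m=[(170,206),(227,205.5),(228,262.5),(170.5,262.5)]
print("mat",np.mean([plane(T,p,.003) for p in m],0))
for p in[(206,140),(140,190),(256,305),(252,250),(370,250),(376,305)]: print(p,plane(T,p,.02).round(3))
```

```text
knobtop (array([0.54766159, 0.08263094, 0.11432449]), [np.float64(0.0010181067171826548), np.float64(0.0010181067171826021)])
pipe end (array([0.63349556, 0.05813465, 0.02569564]), [np.float64(0.0006561475942721878), np.float64(0.0006561475942722395)]) [0.62985499 0.05788729 0.042     ]
disc [0.54737199 0.08346367 0.08      ] foot [0.54893296 0.08371558 0.008     ]
wing (array([ 0.4969807 , -0.34130605,  0.07952638]), [np.float64(0.0008434694554676922), np.float64(0.0008434694554677628)]) [ 0.49603552 -0.33985711  0.0825    ]
wing (array([ 0.51465435, -0.34379456,  0.07867238]), [np.float64(0.0010923865722578105), np.float64(0.0010923865722577168)]) [ 0.51337431 -0.3419026   0.0825    ]
wing (array([ 0.47931609, -0.33903788,  0.08052932]), [np.float64(0.0010948626600704695), np.float64(0.0010948626600705438)]) [ 0.47824695 -0.33781491  0.0825    ]
mat [0.51449142 0.32909421 0.003     ]
(206, 140) [0.762 0.316 0.02 ]
(140, 190) [0.625 0.482 0.02 ]
(256, 305) [0.334 0.171 0.02 ]
(252, 250) [0.475 0.186 0.02 ]
(370, 250) [ 0.481 -0.119  0.02 ]
(376, 305) [ 0.34  -0.137  0.02 ]
```

Run:
```python
from h import *
P=np.pi; o=[P,0,-1.4]; x,y=.548,.083
robot.movep([x,y,.17],o)
robot.move_straight([x,y,.085],v=.12)
robot.move_gripper(0.0)
print(robot.get_gripper_width(),robot.get_finger_force())
robot.move_straight([x,y,.18],v=.12)
print(robot.get_gripper_width(),robot.get_wrist_force(),robot.get_time_s())
c=robot.camera("side")
cv2.imwrite("pics/s1.png",cv2.resize(c["image"][130:290,240:440,::-1],(500,400)))
```

```text
0.022488088759175007 58.92415523529053
0.02205574312507047 [ 0.1870306  -0.05142109 -1.39253723] 4.5167
```

View pics/s1.png

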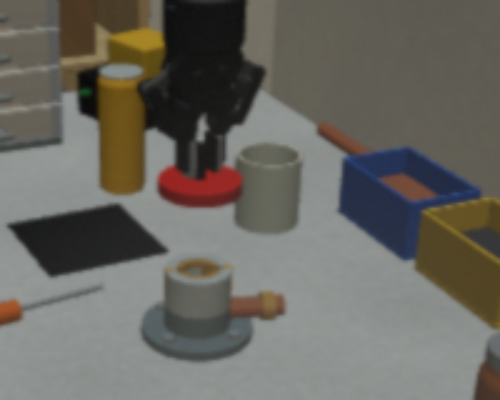

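The lid hangs level in the grip and the port at (197,268) is open. Next I place the lid, then look at the port from two wrist positions.

Run:
```python
from h import *
import pickle
P=np.pi; o=[P,0,-1.4]
mx,my=.5145,.329
robot.move_straight([mx,my,.12],v=.2)
print(robot.move_straight([mx,my,.018],v=.06,contact_N=4),robot.get_ee_pos())
robot.move_gripper(.06)
robot.move_straight([mx,my,.12],v=.2)
d={}
robot.movep([.49,.083,.22],[P,0,0.0]); d["a"]=robot.camera("wrist")
robot.movep([.45,.12,.22],[P,0,0.0]); d["b"]=robot.camera("wrist"); d["t"]=robot.camera("top")
pickle.dump(d,open("c1.pkl","wb"))
for k in"ab":
    print(k,proj(d[k],[.548,.083,.075]))
cv2.imwrite("pics/w1.png",np.hstack([cv2.resize(d[k]["image"][:,:,::-1],(400,300)) for k in "ab"]))
print(robot.get_time_s())
```

```text
True [0.5144768  0.32892626 0.02143024]
a [319.85184157 136.10929526]
b [380.56826555  70.43395787]
10.6
```

View pics/w1.png

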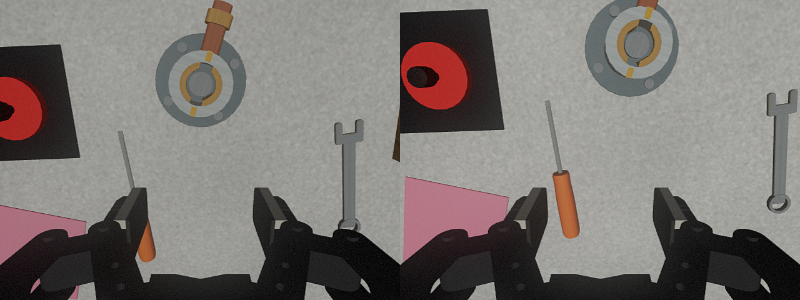

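The lid lies flat, knob up, on the mat. The port is near (200,83) in the left half and (638,43) in the right half. I'll enlarge both.

Run:
```python
import pickle,cv2,numpy as np
d=pickle.load(open("c1.pkl","rb"))
cv2.imwrite("pics/w2.png",np.hstack([cv2.resize(d[k]["image"][y:y+100,x:x+100,::-1],(400,400),interpolation=cv2.INTER_CUBIC) for k,x,y in(("a",270,86),("b",331,20))]))
```

```text
(no output)
```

View pics/w2.png

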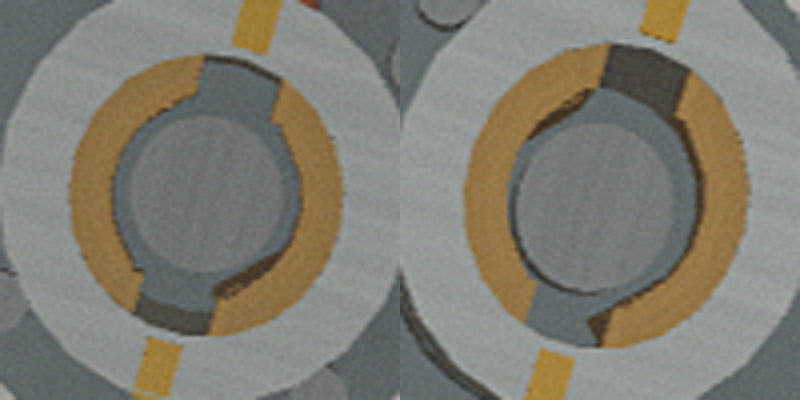

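Run:
```python
import pickle
from h import *
d=pickle.load(open("c1.pkl","rb"))
a=lambda x,y:(d["a"],(270+x/4-.4,86+y/4-.4)); b=lambda x,y:(d["b"],(331+(x-400)/4-.4,20+y/4-.4))
for n,p,q in(("up",(250,49.5),(660,38)),("lo",(165.5,339.5),(557.5,352.5)),("ctr",(206.3,194.7),(607,195.3))):
    print(n,tri([a(*p),b(*q)]),plane(*a(*p),.075),plane(*b(*q),.075))
for f,p,q in((a,(250,49.5),(165.5,339.5)),(b,(660,38),(557.5,352.5))):
    v=plane(*f(*p),.075)-plane(*f(*q),.075); print(np.degrees(np.arctan2(v[1],v[0])),np.hypot(*v[:2]))
```

```text
up (array([0.57146883, 0.07510845, 0.07662152]), [np.float64(0.00013178002144352305), np.float64(0.00013178002144354756)]) [0.57161543 0.07516068 0.075     ] [0.57166269 0.07475362 0.075     ]
lo (array([0.52565004, 0.08891964, 0.07482388]), [np.float64(5.7050621985133e-05), np.float64(5.7050621985117014e-05)]) [0.52571149 0.08895736 0.075     ] [0.52560845 0.08889716 0.075     ]
ctr (array([0.54914845, 0.08208776, 0.07579083]), [np.float64(6.914567551417834e-05), np.float64(6.914567551422323e-05)]) [0.5491614  0.08213611 0.075     ] [0.54917837 0.08193041 0.075     ]
-16.728438799406824 0.04793245239621894
-17.072039320398915 0.04817709635007673
```

Run:
```python
from h import *
import pickle
P=np.pi; d={}
robot.movep([.437,-.34,.22],[P,0,0.0]); d["a"]=robot.camera("wrist")
robot.movep([.40,-.31,.22],[P,0,0.0]); d["b"]=robot.camera("wrist")
pickle.dump(d,open("c2.pkl","wb"))
im=[]
for k in"ab":
    p=proj(d[k],[.496,-.34,.07]); x,y=(int(v)-60 for v in p); y=max(y,0); x=max(x,0); print(k,x,y)
    im.append(cv2.resize(d[k]["image"][y:y+120,x:x+120,::-1],(400,400),interpolation=cv2.INTER_CUBIC))
cv2.imwrite("pics/w3.png",np.hstack(im)); print(robot.get_time_s())
```

```text
a 260 75
b 307 16
12.6917
```

View pics/w3.png

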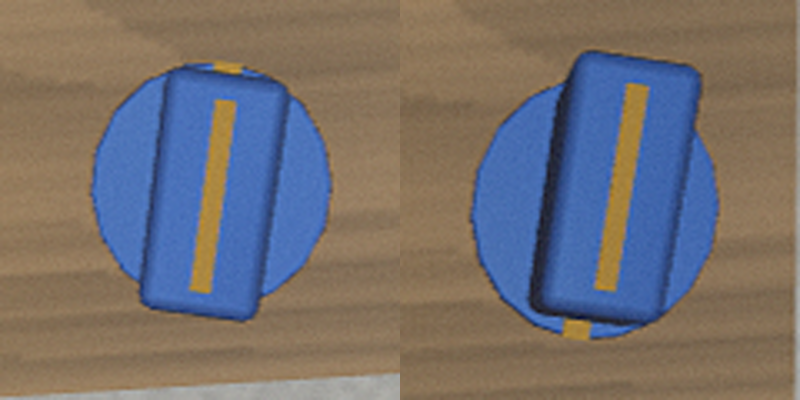

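Run:
```python
import pickle
from h import *
d=pickle.load(open("c2.pkl","rb")); s=.3
a=lambda x,y:(d["a"],(260+x*s-.35,75+y*s-.35)); b=lambda x,y:(d["b"],(307+(x-400)*s-.35,16+y*s-.35))
E=[]
for p,q in(((225,100),(636,84)),((201,292),(605,291)),((213,196),(620.5,187.5))):
    r=tri([a(*p),b(*q)]);E.append(r[0]);print(r,plane(*a(*p),.0825),plane(*b(*q),.0825))
v=E[0]-E[1];print(np.degrees(np.arctan2(v[1],v[0])),np.hypot(*v[:2]))
c=robot
for o in(-.12,): 
    for p,y in(([.496,-.34,.04],o),([.549,.082,.06],-.295),([.549,.082,.06],-.295-1.65)): print(robot.ik(p,[np.pi,0,y]))
```

```text
(array([ 0.51522706, -0.34399025,  0.08110046]), [np.float64(5.3407207053543174e-05), np.float64(5.3407207053413374e-05)]) [ 0.51516284 -0.34401024  0.0825    ] [ 0.51504458 -0.3437765   0.0825    ]
(array([ 0.47937758, -0.33950237,  0.08071386]), [np.float64(3.100739735090566e-06), np.float64(3.1007397352708405e-06)]) [ 0.47956716 -0.33950129  0.0825    ] [ 0.47932618 -0.33931318  0.0825    ]
(array([ 0.49764514, -0.3417864 ,  0.08096011]), [np.float64(2.827295382312797e-05), np.float64(2.827295382316434e-05)]) [ 0.49768957 -0.34179688  0.0825    ] [ 0.4975208  -0.34158675  0.0825    ]
-7.13555007031966 0.036129308185978926
[-2.68035822e-01  1.05546160e-01 -1.97919788e-01  4.44089210e-16
 -1.26733038e+00  1.71883215e+00]
[ 5.10107369e-01 -3.08895784e-02 -3.00388159e-01  4.44089210e-16
 -1.30129775e+00  7.65688958e-01]
[ 0.51010737 -0.03088958 -0.30038816  0.         -1.30129775 -0.88431104]
```

Run:
```python
from h import *
import pickle
P=np.pi; x,y=.4975,-.3418; o=[P,0,-.1245]
robot.movep([x,y,.13],o)
robot.move_straight([x,y,.041],v=.1)
robot.move_gripper(0.0)
print(robot.get_gripper_width(),robot.get_finger_force(),robot.get_ee_pos())
robot.move_straight([x,y,.17],v=.15)
print(robot.get_wrist_force())
robot.movep([.549,.082,.17],[P,0,-.295])
robot.move_straight([.549,.082,.122],v=.15)
d={k:robot.camera(k) for k in("side","top","wrist")};pickle.dump(d,open("c3.pkl","wb"))
p=proj(d["side"],[.549,.082,.09]);X,Y=int(p[0])-50,int(p[1])-50;print(X,Y,robot.get_time_s(),robot.get_ee_pos(),robot.get_ee_rot())
cv2.imwrite("pics/s3.png",np.hstack([cv2.resize(d["side"]["image"][Y:Y+100,X:X+80,::-1],(400,500),interpolation=cv2.INTER_CUBIC),cv2.resize(d["wrist"]["image"][:,:,::-1],(400,300))[[*range(300)]+[0]*200]]))
```

```text
0.023351180746991346 58.98257911205292 [ 0.49783685 -0.34192696  0.04163299]
[-0.31258553 -0.23000541 -1.21669601]
269 181 17.95 [0.54980288 0.08197893 0.12366415] [-3.14033222e+00 -2.10454435e-03 -2.95228918e-01]
```

View pics/s3.png

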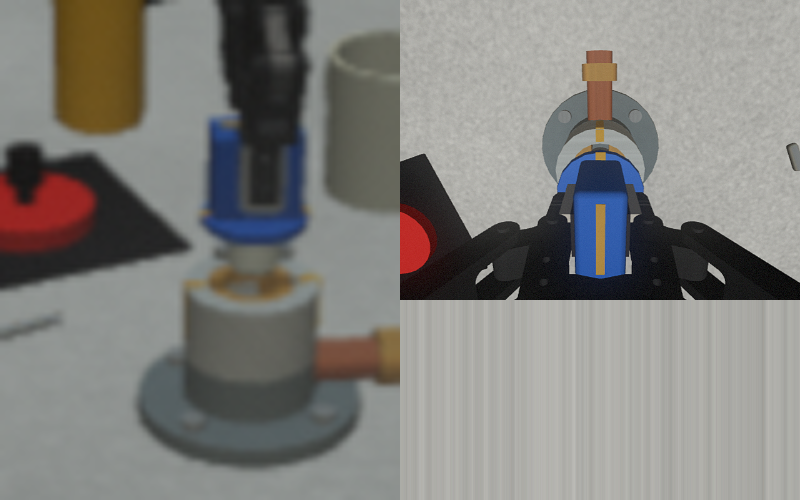

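The wrist view shows the stripe (600,240), yellow mark (600,133) and pipe (599,85) in line. In the side view the neck (253,255) is centred over the ring (252,285). Now I insert.

Run:
```python
from h import *
f=lambda m:print(m,robot.get_ee_pos().round(4),robot.get_wrist_force().round(1),robot.get_wrist_torque().round(2),round(robot.get_time_s(),2))
f("start")
hit=robot.move_straight([.549,.082,.101],v=.04,contact_N=6);f(hit)
if not hit:
    hit=robot.move_straight([.549,.082,.0855],v=.03,contact_N=20);f(hit)
    robot.dwell(.2);f("settled")
```

```text
start [0.5498 0.082  0.1237] [-0.1  0.3 -1.1] [-0.03 -0.01  0.01] 17.95
False [0.5491 0.082  0.101 ] [ 1.2 -0.5 -1.8] [-0.03  0.01 -0.04] 18.62
True [0.5496 0.0821 0.0895] [-4.2  0.4  9.2] [0.42 1.76 0.  ] 19.12
settled [0.5496 0.0821 0.0899] [-3.6  0.7  8.9] [ 0.26  1.7  -0.1 ] 19.32
```

Run:
```python
from h import *
f=lambda m:print(m,robot.get_ee_pos().round(4),robot.get_wrist_force().round(1),robot.get_wrist_torque().round(2),robot.get_ee_rot().round(3),round(robot.get_time_s(),2))
for z in(.0885,.0875,.0865,.0855):
    robot.move_straight([.549,.082,z],[np.pi,0,-.295],v=.02);robot.dwell(.15);f(z)
    if robot.get_wrist_force()[2]>20: break
```

```text
0.0885 [0.5496 0.082  0.0905] [-4.3  1.4  8.2] [ 0.17  1.54 -0.01] [-3.141e+00 -2.000e-03 -2.950e-01] 19.73
0.0875 [0.5496 0.0821 0.0896] [-4.5  0.4  8.9] [ 0.12  1.68 -0.01] [-3.141e+00 -2.000e-03 -2.950e-01] 20.12
0.0865 [0.5496 0.082  0.0887] [-4.4  0.3 10.4] [ 0.17  1.8  -0.01] [-3.141e+00 -2.000e-03 -2.950e-01] 20.52
0.0855 [0.5496 0.0821 0.0886] [-6.9  0.6 14.6] [ 0.29  2.74 -0.02] [-3.141e+00 -3.000e-03 -2.940e-01] 20.93
```

Run:
```python
from h import *
f=lambda m:print(m,robot.get_ee_pos().round(4),robot.get_wrist_force().round(1),robot.get_wrist_torque().round(2),robot.get_ee_rot().round(3),round(robot.get_time_s(),2))
for a in np.radians(np.arange(11,89,11)):
    robot.movep([.5485,.082,.085],[np.pi,0,-.295-a]);f(round(float(np.degrees(a))))
    if abs(robot.get_wrist_torque()[2])>2.5 or robot.get_wrist_force()[2]>50: print("STOP");break
robot.dwell(.2);f("end");print(robot.get_gripper_width(),robot.get_finger_force())
import pickle
d={k:robot.camera(k) for k in("side","wrist")}
X,Y=279,181
cv2.imwrite("pics/s4.png",np.hstack([cv2.resize(d["side"]["image"][Y:Y+100,X:X+80,::-1],(400,500),interpolation=cv2.INTER_CUBIC),cv2.resize(d["wrist"]["image"][:,:,::-1],(400,300))[[*range(300)]+[0]*200]]))
```

```text
11 [0.5505 0.0819 0.0886] [-1.6 -0.3 12.4] [-0.17  0.74 -0.04] [-3.139 -0.005 -0.487] 21.23
22 [0.5505 0.0818 0.0887] [-1.2 -0.3 11.8] [-0.35  0.69 -0.11] [-3.138 -0.005 -0.679] 21.52
33 [0.5505 0.0818 0.0886] [-2.  -1.6 13.3] [-0.48  0.72 -0.05] [-3.137 -0.004 -0.871] 21.82
44 [0.5503 0.0816 0.0886] [-2.7 -1.4 13.4] [-0.54  1.16 -0.1 ] [-3.137e+00 -3.000e-03 -1.063e+00] 22.12
55 [0.5502 0.0816 0.0886] [-2.8 -0.9 13. ] [-0.54  1.09 -0.18] [-3.137e+00 -2.000e-03 -1.255e+00] 22.43
66 [0.55   0.0815 0.0886] [-3.  -1.  13.5] [-0.59  1.5  -0.14] [-3.137e+00 -1.000e-03 -1.447e+00] 22.73
77 [0.5499 0.0815 0.0886] [-3.3 -1.5 14. ] [-0.61  1.61 -0.14] [-3.137 -0.    -1.639] 23.02
88 [0.5497 0.0814 0.0886] [-5.1 -0.8 15.2] [-0.59  2.01 -0.13] [-3.137  0.    -1.831] 23.32
end [0.5497 0.0814 0.0886] [-4.8 -2.1 14.1] [-0.58  1.94 -0.1 ] [-3.137  0.    -1.831] 23.52
0.02344765596033503 60.8898800611496
```

View pics/s4.png

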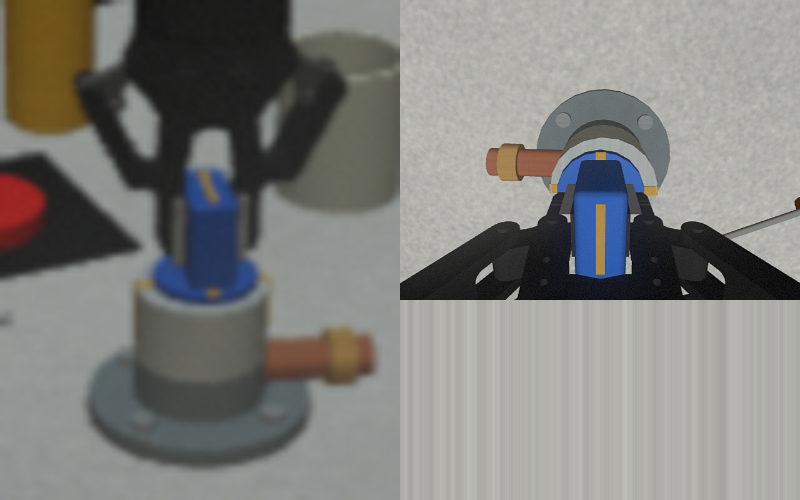

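The collar (205,285) sits on the rim, and the wing stripe (600,240) is square to the port marks (553,188) and (650,190). The cartridge is home, turned about 88° and firmly gripped, so I hand it in.

```bash
python3 -c "
from rig import robot
print(robot.job_done())"
```

```text
the job is handed in; nothing more can be done
None
```

The job is handed in: the lid is flat and knob up on the black mat, and the blue cartridge is in the port, pressed home, turned about 88° clockwise and still gripped; no verdict came back.

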